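# Turn the freezer alarm ring to its felt stop

### The job

On the freezer alarm console, turn only the outer ring of the twin knob clockwise until you feel it come up against the spring stop inside, and leave it bearing on that stop; do not force it, and do not disturb the inner knob. Then gently press the round confirm button all the way in and let go, leaving the tin, the jar and the carton where they stand.

Things in the scene. Friction and masses are not known exactly. Their poses are not given: they have to be found in the camera images.
- console: White-painted control box fixed on the bench, 160 (x) x 240 (y) x 70 mm high, flat level top. Origin: centre of its underside; z up, x is across its depth (at yaw 0 its front faces the robot). The twin knob's vertical axis is at x 0, y +50 mm; the confirm button's at x 0, y -72 mm. It holds the ring's hidden spring stop.
- ring: Outer ring of the twin knob, black plastic. Origin: on its vertical axis, level with the console's top; z up; a small nib on its skirt points along -x, out to 54 mm. Ribbed round grip 56 mm in diameter, 7 to 31 mm above the origin, grippable at any yaw; below it a skirt 80 mm in diameter, 1 to 7 mm. It turns with a steady friction of 0.25 N m and stays where left.
- ring_grip (a point): Point on the knob's axis, half-way up the ring's grip (19 mm above the console's top). Clockwise from above, 0.55 to 1.4 rad from its start, the ring meets a spring stop hidden inside, nowhere marked: the turning torque then steps up by 0.15 N m, grows to +0.35 N m over 0.10 rad of give, and then is solid. Over +0.5 N m is forcing it. Let go, it stays against the stop.
- inner_mark (a point): Outer end of the white line on top of the inner knob, 17 mm from the axis, 47 mm above the console's top. The inner knob is grey plastic, 36 mm in diameter, on the ring's axis, 31 to 47 mm above the console's top, and turns very easily (0.015 N m).
- confirm_top (a point): Centre of the top of the round black confirm button, 30 mm in diameter, 24 mm above the console's top when out, in a grey round housing 46 mm in diameter and 12 mm high. It is pressed straight down.
- confirm (a joint): Travel of the confirm button in m: 0 released, 0.008 fully in. A spring pushes it back; fully in takes 8 N, and after that it is solid.
- tin: Food tin, 74 mm diameter, 110 mm high, bystander. Origin: centre of its underside.
- jar: Glass jar with steel cap, 68 mm diameter, 100 mm high, bystander. Origin: centre of its underside.
- carton: Small cardboard carton, 60 x 110 x 90 mm high, bystander. Origin: centre of its underside.

How it is judged:
On the way, in this order (a step that is already met when the one before it is completed fails the run):
1. the outer ring bears on its spring stop (over 2 N) (contact force between ring and console above 2 N), for 0.2 s.
2. the confirm button is pressed in (at least 6.5 of 8 mm) with the ring on its stop (value of joint confirm above 0.0065 m and contact force between ring and console above 2 N), for 0.05 s.
At the end, for the whole second after the job is handed in: The ring bears on its spring stop in the console (over 2 N between them), the inner knob's mark is within 2 mm of where it began, and the confirm button is out again (less than 2 mm in) (contact force between ring and console above 2 N and distance of inner_mark from where it was at the start of the episode below 0.002 m and value of joint confirm below 0.002 m); the robot touches nothing.
It fails at once if the inner knob is turned (its mark moves more than 2 mm) (distance of inner_mark from where it was at the start of the episode above 0.002 m).
It fails at once if the ring is forced against its stop (over 15 N at the stop, 34 mm from the axis: about 0.5 N m) (contact force between ring and console above 15 N).
It fails at once if the confirm button is pressed harder than 40 N (contact force between anything else and confirm above 40 N).
It fails at once if the tin, the jar or the carton is displaced by more than 20 mm (distance of any of tin, jar, carton from where it was at the start of the episode above 0.02 m).
It also fails if it takes over 61 s, if anything falls off the work surface, if the arm or the gripper's body presses on something with over 40 N, if the wrist force passes 120 N, or if a joint passes its speed limit or range.

### The arm

A 7-joint arm with a two-finger parallel gripper is mounted at the origin on the work surface. World frame = base frame: x ahead of the robot, y to its left, z up, the work surface at z = 0. Lengths are in m, angles in rad, forces in N, time in s.
With the tool pointing down it reaches from about 0.4 to 0.85 m from the base axis. Payload 10.4 kg.
Tool frame: the origin (TCP) lies between the finger pads; the fingertips stand ahead of it and the grasp point (between the pads) lies 5 mm behind it (manip.tip_extent is the z of the fingertips in the tool frame, in m); z points along the fingers, y is the line along which they close (so a half turn about z gives the same grasp; the last joint's range is limited). The gripper opens to 85 mm and grips with 20 to 120 N. Pads are 22 mm wide; open, the fingers measure 114 mm over their backs; the gripper's body (76 mm by 85 mm) begins 54 mm behind the grasp point. The pads swing forward as they close: fully open they stand 13 mm farther back than shut.
Start: joints at [-1.362, 0.332, -0.065, 1.46, 0.022, 1.35, -0.088], TCP at [0.144, 0.608, 0.245] pointing down, gripper open.
Joint ranges: [-2.6, 2.6], [-0.5, 2.12], [-1.47, 1.34], [0.16, 2.42], [-1.27, 4.41], [0.06, 2.06], [-2.6, 2.6]. Speed limits (rad/s): [2.22, 2.22, 2.79, 2.79, 3.14, 3.14, 3.14].

### API

Orientations are given as a unit quaternion [x, y, z, w].
In Python, from workcell import status, viewer, manip gives the robot as it stands.
- The arm moves only by the tool play_rows, never from a script. Its argument "plan" is one flat list of numbers, 7 for each row, row after row: the turn, a rotation vector about the tool's x, y, z in degrees, then the shift along the tool's x, y, z in m, then the opening, from 0 (shut) to 1 (fully open). In form: [ax, ay, az, dx, dy, dz, grip, ax, ay, az, dx, dy, dz, grip, ...]. A call has 1 to 20 rows; each row is the pose to reach, as a shift and turn from the pose commanded when the call began, along the tool's axes at that moment; what a row does not reach only later rows make up. A row lasts 1/8 s, in which the tool goes at most 62.5 mm and 10.7 degrees, less where a joint would pass 70% of its speed; a pose out of reach is approached as far as the arm can. A call with a gripper value outside its range is refused whole. The fingers move at their own pace and stop on an object; "squeeze" is the grip in N (left out, the last holds). Time passes only in rows, so rows that repeat a pose let the fingers close. It gives the time, the measured TCP pose, the force, the opening and the grip force at its end, in the units of the state.
- status.get_obs(): the state, without advancing time (a new reading comes with each control period).
- viewer.camera(name): name is "scene" or "top" or "wrist"; returns the picture (400x640x3 uint8, red, green, blue); there is no depth.
- viewer.camera_model(name): a dict with "fx", "fy", "cx", "cy" (pixels), "D" ([k1, k2, p1, p2, k3] as OpenCV has them; the pictures are not rectified), "R" (3x3) and "t" (3): a world point X has camera coordinates R X + t. Camera axes: x right, y down, z forward; pixel columns grow to the right and rows downward; lengths in m; the calibration is good to about 2 mm. A picture is of the moment at which its call begins: read the wrist's pose just before it. camera_model takes no time and is no camera call; for the wrist camera it gives the pose at the moment of the call.
- manip.hand_in(): hands the job in; it is judged then, once.
The state is a dict: "clock": time; "joint_pos": joint angles; "joint_velocities": joint speeds; "tau": joint torques, N m; "position": TCP position; "ee_rot": TCP orientation; "ft_force": force on the tool from outside, world axes, zero at the start; "torque": the same for the moment, N m; "grip_width": opening from 0.0 (shut) to 1.0 (fully open); "grasp_force": force on a finger pad.
Only numpy, scipy, OpenCV 4.12 (cv2) and the standard library are available. Lean on these libraries where they do the work, as an engineer would, in place of code of your own. Each camera call takes 0.05 s, during which the arm holds its last target. There are 200 camera calls.

## Working session

There is one attempt and no reset: what is moved stays moved. The work goes in short steps, Python scripts to look and compute and a tool call to move; the robot and the scene stay as the last step left them, time stands still between calls to the robot, and variables do not carry over. Pictures are saved under pics/ and viewed, at most 10 in all, crops included, and the job is handed in when it is done.

Besides the shell and the picture viewer there is one more tool, called after "Call:" in YAML: its name, and indented under it one key for each argument. play_rows: Moves the arm, as the interface text tells. Its arguments: {"type":"object","properties":{"plan":{"type":"array","items":{"type":"number"}},"squeeze":{"type":"number"}},"required":["plan"]}

```bash
mkdir -p pics; ls; python3 - <<'E'
from workcell import status, viewer, manip
import cv2
print(status.get_obs(), manip.tip_extent)
for n in ("scene","top"):
    im=viewer.camera(n); cv2.imwrite(f"pics/{n}0.png",im[:,:,::-1]); print(viewer.camera_model(n))
a=cv2.imread("pics/scene0.png");b=cv2.imread("pics/top0.png")
cv2.imwrite("pics/both0.png",cv2.resize(cv2.vconcat([a,b]),(480,600)))
E
```

```text
pics
{'clock': 0.0, 'joint_pos': array([-1.36159894,  0.33286984, -0.06471235,  1.46091886,  0.02160266,
        1.34988428, -0.08847006]), 'joint_velocities': array([-0.00237159, -0.00087243,  0.00161774,  0.00067693, -0.00277011,
       -0.00030628,  0.00034871]), 'tau': array([-1.42902459e-04, -6.25432062e+01,  4.89755091e-02, -3.91620576e+01,
        1.62071380e-02,  9.54578281e-03,  1.18417967e-05]), 'position': array([0.14349821, 0.60795297, 0.24452793]), 'ee_rot': array([ 1.15608225e-01,  9.93294649e-01, -6.90560698e-04, -4.94274611e-05]), 'ft_force': array([-0.52254578,  0.27213916,  0.03215014]), 'torque': array([ 0.01794982, -0.0163069 , -0.09035404]), 'grasp_force': 0.0, 'grip_width': 0.9983759177579936} 0.014
{'fx': 475.4540138385136, 'fy': 475.4540138385136, 'cx': 314.09878060720325, 'cy': 206.5311845920206, 'D': array([-0.1443411,  0.       ,  0.       ,  0.       ,  0.       ]), 'R': array([[-0.22136855,  0.97501333,  0.0185733 ],
       [ 0.72720354,  0.17773533, -0.66301219],
       [-0.64974686, -0.13326348, -0.74837816]]), 't': array([ 0.06764606, -0.39988207,  1.62343475])}
{'fx': 418.3021946951395, 'fy': 418.3021946951395, 'cx': 315.22739782458325, 'cy': 196.9592869560477, 'D': array([-0.03490005,  0.        ,  0.        ,  0.        ,  0.        ]), 'R': array([[-0.01437784, -0.99987477, -0.0066121 ],
       [-0.99483745,  0.01496915, -0.10037121],
       [ 0.10045762,  0.00513484, -0.99492809]]), 't': array([0.07053885, 0.64130636, 1.17728012])}
```

View pics/top0.png

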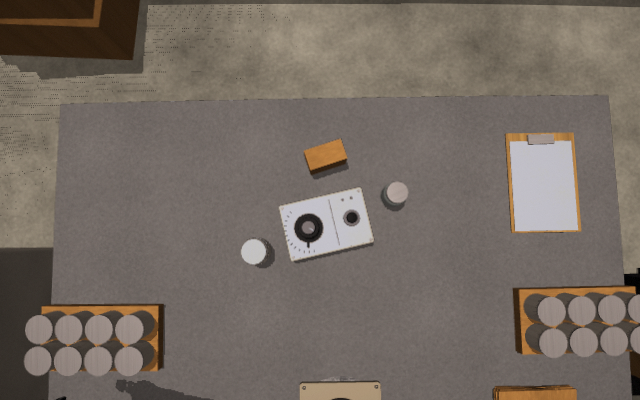

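View pics/scene0.png

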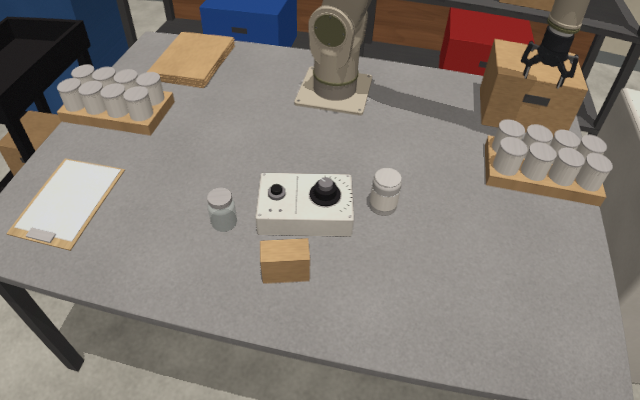

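The top view shows the console tilted, with the knob at about (308,228), the button at (351,218), the tin at (255,251), the jar at (396,194) and the carton at (326,156). The scene view agrees: jar on one side, tin on the other, carton behind. Next I measure the console and features with both cameras.

```bash
cat > h.py <<'E'
import numpy as np, cv2
def ray(m,uv):
    K=np.array([[m['fx'],0,m['cx']],[0,m['fy'],m['cy']],[0,0,1]])
    p=cv2.undistortPoints(np.array(uv,float).reshape(-1,1,2),K,m['D']).reshape(-1,2)
    d=np.c_[p,np.ones(len(p))]@m['R']; return -m['R'].T@m['t'],d
def onplane(m,uv,z):
    c,d=ray(m,uv); return c+d*((z-c[2])/d[:,2])[:,None]
E
python3 - <<'E'
from workcell import viewer
import cv2,numpy as np
from h import *
m=viewer.camera_model("top"); im=cv2.imread("pics/top0.png")
g=cv2.cvtColor(im,cv2.COLOR_BGR2GRAY)[180:270,270:385]
w=cv2.morphologyEx((g>165).astype(np.uint8),cv2.MORPH_CLOSE,np.ones((5,5)))
c=max(cv2.findContours(w,0,2)[0],key=cv2.contourArea)
P=onplane(m,c.reshape(-1,2)+[270,180.],.07)
r=cv2.minAreaRect((P[:,:2]*1000).astype(np.float32)); print(r)
box=cv2.boxPoints(r)/1000
# yaw of long (240) edge -> console y axis
e=max([box[1]-box[0],box[2]-box[1]],key=np.linalg.norm); e=e/np.linalg.norm(e); e*=np.sign(e[1])
yaw=np.arctan2(-e[0],e[1]); cen=np.array(r[0])/1000
print("yaw deg",np.degrees(yaw),"cen",cen,"knob",cen+.05*e,"button",cen-.072*e)
k=(g<70).astype(np.uint8)
for q in cv2.findContours(k,0,2)[0]:
    if cv2.contourArea(q)>30:
        (x,y),rr=cv2.minEnclosingCircle(q); M=cv2.moments(q); u=[M['m10']/M['m00']+270,M['m01']/M['m00']+180]
        print("dark",u,rr,onplane(m,[u],.077),onplane(m,[u],.094))
cv2.imwrite("pics/crop1.png",cv2.resize(im[180:270,270:385],None,fx=6,fy=6,interpolation=2))
# scene view check
s=cv2.imread("pics/scene0.png"); ms=viewer.camera_model("scene")
o=cv2.vconcat([cv2.resize(s[165:245,245:365],None,fx=5,fy=5,interpolation=2)])
def proj(m,X):
    K=np.array([[m['fx'],0,m['cx']],[0,m['fy'],m['cy']],[0,0,1]]); return cv2.projectPoints(np.array(X,float).reshape(-1,1,3),cv2.Rodrigues(m['R'])[0],m['t'],K,m['D'])[0].reshape(-1,2)
n=np.array([e[1],-e[0]])
for pts,col in (([[*b,.07] for b in box],(0,0,255)),([[*(cen+.05*e),.117],[*(cen-.072*e),.094]],(0,255,0))):
    for p in proj(ms,pts): cv2.circle(o,tuple(int(v) for v in ((p+.5-[245,165])*5)),4,col,1)
cv2.imwrite("pics/crop2.png",o)
E
```

```text
((563.988037109375, 33.115875244140625), (154.6470184326172, 234.54043579101562), 12.440884590148926)
yaw deg 12.4408865 cen [0.56398804 0.03311588] knob [0.55321642 0.08194182] button [ 0.57949916 -0.03719347]
dark [271.33725490196076, 254.5254901960784] 9.013978004455566 [[0.48040082 0.18392217 0.077     ]] [[0.48099247 0.18202971 0.094     ]]
dark [333.6010101010101, 252.7828282828283] 39.65485763549805 [[0.48278414 0.01257578 0.077     ]] [[0.48334084 0.01319629 0.094     ]]
dark [308.1273571221352, 227.6353350739774] 16.12250518798828 [[0.55281763 0.08172746 0.077     ]] [[0.55234723 0.08133379 0.094     ]]
dark [351.60430107526884, 217.17204301075267] 5.526712417602539 [[ 0.57997598 -0.03911595  0.077     ]] [[ 0.57910727 -0.03773733  0.094     ]]
```

View pics/crop2.png

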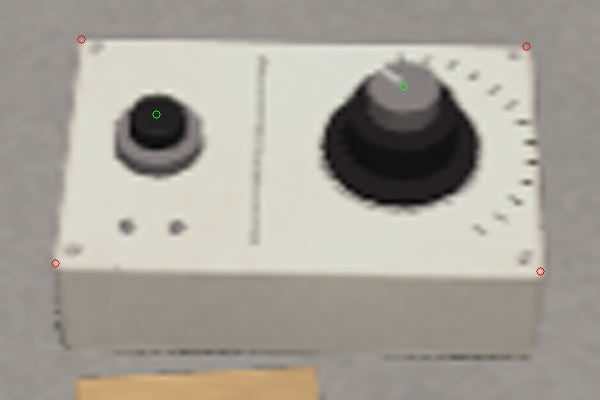

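The reprojected corners and centres match in the second camera to 1–2 mm. Moving to above the knob.

Call:
play_rows:
  plan: [0,0,0,0,0,-0.06,1,0,0,0,-0.04,-0.032,-0.06,1,0,0,0,-0.08,-0.064,-0.06,1,0,0,0,-0.12,-0.097,-0.06,1,0,0,0,-0.16,-0.129,-0.06,1,0,0,0,-0.2,-0.161,-0.06,1,0,0,0,-0.24,-0.193,-0.06,1,0,0,0,-0.28,-0.226,-0.06,1,0,0,0,-0.32,-0.258,-0.06,1,0,0,0,-0.36,-0.29,-0.06,1,0,0,0,-0.4,-0.322,-0.06,1,0,0,0,-0.44,-0.354,-0.06,1,0,0,0,-0.48,-0.387,-0.06,1,0,0,0,-0.519,-0.418,-0.06,1,0,0,0,-0.519,-0.418,-0.03,1,0,0,0,-0.519,-0.418,-0.03,1,0,0,0,-0.519,-0.418,-0.03,1,0,0,0,-0.519,-0.418,-0.03,1]

```text
clock: 2.35
position: [0.5528, 0.083, 0.2764]
ee_rot: [0.115, 0.993, 0.0, 0.001]
ft_force: [-0.0, -0.3, 0.1]
grip_width: 1.002
grasp_force: 0.0
```

```bash
python3 - <<'E'
from workcell import status, viewer
import cv2,numpy as np
from h import *
o=status.get_obs(); m=viewer.camera_model("wrist"); im=viewer.camera("wrist")[:,:,::-1]
print(o['clock'],o['position'],o['ee_rot'],o['joint_pos'],o['ft_force'],o['torque'])
print(m)
cv2.imwrite("pics/w1.png",im); np.save("w1.npy",m,allow_pickle=True)
E
```

```text
2.35 [0.55283161 0.08300026 0.27642097] [1.15017066e-01 9.93363194e-01 4.80463671e-04 6.38730283e-04] [-0.65746898  0.17158645  0.48733135  1.61783985 -0.08223356  1.37097083
  1.18025669] [-0.02917899 -0.28536463  0.1004542 ] [ 0.00432928 -0.05349401  0.01821868]
{'fx': 356.73315968610274, 'fy': 356.73315968610274, 'cx': 320.28628259521406, 'cy': 200.89290673819724, 'D': array([-0.05679996,  0.        ,  0.        ,  0.        ,  0.        ]), 'R': array([[ 2.27851950e-01,  9.73695453e-01,  8.08216652e-04],
       [ 9.36653563e-01, -2.19410493e-01,  2.73018569e-01],
       [ 2.66014270e-01, -6.14507943e-02, -9.62008424e-01]]), 't': array([-0.20766179, -0.54346361,  0.2663605 ])}
```

View pics/w1.png

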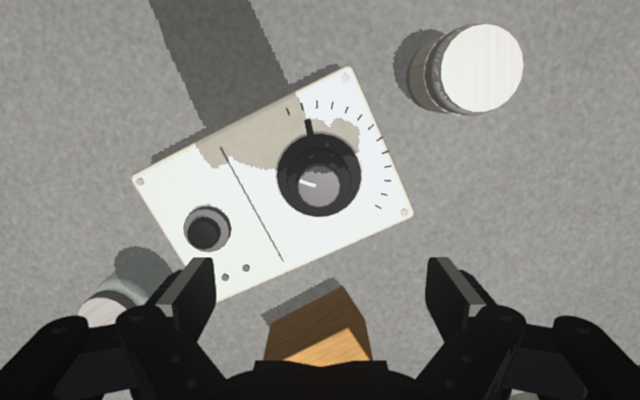

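The wrist view shows the inner knob's top at about (320,187) with the white mark, the ring around it and the button top at (203,234). Both are clear of the jar and the tin.

```bash
python3 - <<'E'
import cv2,numpy as np
from h import *
m=np.load("w1.npy",allow_pickle=True).item(); im=cv2.imread("pics/w1.png"); g=cv2.cvtColor(im,cv2.COLOR_BGR2GRAY)
def blobs(roi,mask,z):
    x0,y0=roi
    for q in cv2.findContours(mask.astype(np.uint8),0,1)[0]:
        if cv2.contourArea(q)>200:
            (x,y),(a,b),_=cv2.fitEllipse(cv2.convexHull(q)); p=[x+x0,y+y0]
            print(np.round(p,1),round(a,1),round(b,1),onplane(m,[p],z).round(4))
s=g[155:220,285:355]; print("inner"); blobs((285,155),(s>75),.117)
s=g[205:260,175:240]; print("button"); blobs((175,205),s<60,.094)
print("expected px sizes", 356.7*.036/(.2764+.03-.117))
s=g[120:225,265:375]; print("dark ring (skirt)"); blobs((265,120),cv2.morphologyEx((s<75).astype(np.uint8),cv2.MORPH_OPEN,np.ones((13,13))),.077)
E
```

```text
innerTraceback (most recent call last):
  File "<stdin>", line 10, in <module>
  File "<stdin>", line 8, in blobs
cv2.error: OpenCV(4.12.0) /io/opencv/modules/imgproc/src/shapedescr.cpp:361: error: (-201:Incorrect size of input array) There should be at least 5 points to fit the ellipse in function 'fitEllipseNoDirect'
```

```bash
python3 - <<'E'
import cv2,numpy as np
from h import *
m=np.load("w1.npy",allow_pickle=True).item(); im=cv2.imread("pics/w1.png"); g=cv2.cvtColor(im,cv2.COLOR_BGR2GRAY)
print(g[187,270:370:3])
def blobs(roi,mask,z):
    x0,y0=roi
    for q in cv2.findContours(mask.astype(np.uint8),0,1)[0]:
        if cv2.contourArea(q)>200 and len(q)>8:
            (x,y),(a,b),_=cv2.fitEllipse(q); p=[x+x0,y+y0]
            print(np.round(p,1),round(a,1),round(b,1),onplane(m,[p],z).round(4))
for t in (60,90,105):
    s=g[150:225,280:360]; print("inner",t); blobs((280,150),s>t,.117)
    c=cv2.morphologyEx((g[205:260,175:240]<t-40).astype(np.uint8),cv2.MORPH_OPEN,np.ones((5,5))); print("button",t-40); blobs((175,205),c,.094)
s=g[120:225,265:375]; print("skirt"); blobs((265,120),cv2.morphologyEx((s<75).astype(np.uint8),cv2.MORPH_OPEN,np.ones((13,13))),.077)
E
```

```text
[240 241 238  92  60  60  57  60  60  71 148 147 148 150 170 169 154 155
 155 157 156 158 159 118  65  64  63  62  66  61 226 240 240 240]
inner 60
[324.5 195.9] 67.3 91.3 [[0.5617 0.0854 0.117 ]]
button 20
inner 90
[320.4 202.7] 48.4 86.4 [[0.5667 0.0807 0.117 ]]
[318.5 186.7] 38.6 41.5 [[0.5529 0.0823 0.117 ]]
button 50
inner 105
[320.4 203.5] 46.8 86.4 [[0.5673 0.0805 0.117 ]]
[318.6 187.7] 35.5 41.8 [[0.5536 0.0822 0.117 ]]
button 65
[203.4 232.8] 29.8 31.4 [[ 0.5767 -0.034   0.094 ]]
skirt
[318.3 169.3] 70.9 80.3 [[0.5459 0.0836 0.077 ]]
```

Call:
play_rows:
  plan: [0,0,0,0,-0.001,0.04,1,0,0,0,0,-0.001,0.08,1,0,0,0,0,-0.001,0.12,1,0,0,0,0,-0.001,0.15,1,0,0,0,0,-0.001,0.17,1,0,0,0,0,-0.001,0.181,1,0,0,0,0,-0.001,0.181,1,0,0,0,0,-0.001,0.181,1]
  squeeze: 50

```text
clock: 3.4
position: [0.5531, 0.0815, 0.0953]
ee_rot: [0.116, 0.993, 0.0, 0.001]
ft_force: [-0.2, 0.3, 0.4]
grip_width: 1.001
grasp_force: 0.0
```

```bash
python3 - <<'E'
from workcell import status, viewer
import cv2
o=status.get_obs(); print(o['clock'],o['position'],o['ee_rot'],o['ft_force'],o['torque'])
cv2.imwrite("pics/w2.png",viewer.camera("wrist")[:,:,::-1])
E
```

```text
3.4 [0.55305638 0.08148101 0.09532246] [1.15585828e-01 9.93297203e-01 3.74913418e-04 6.65008336e-04] [-0.20565053  0.26110581  0.44406142] [-0.02158857  0.00739393 -0.00941129]
```

View pics/w2.png

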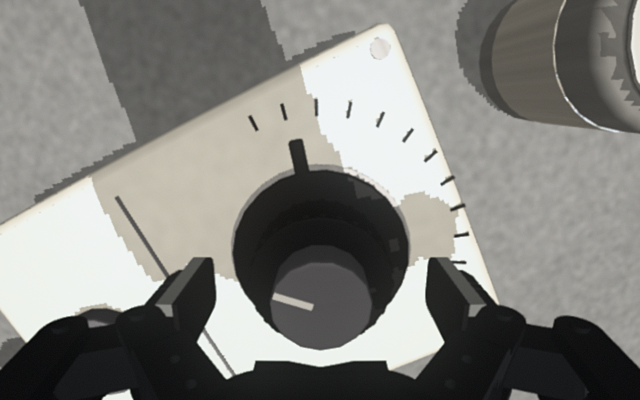

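The knob at x≈321 sits midway between the fingertips (212 and 428). Closing.

Call:
play_rows:
  plan: [0,0,0,0,0,0,0,0,0,0,0,0,0,0,0,0,0,0,0,0,0,0,0,0,0,0,0,0,0,0,0,0,0,0,0,0,0,0,0,0,0,0]
  squeeze: 50

```text
clock: 4.2
position: [0.5528, 0.0817, 0.0952]
ee_rot: [0.116, 0.993, 0.0, 0.0]
ft_force: [-1.9, 1.5, 6.6]
grip_width: 0.632
grasp_force: 51.5
```

```bash
cat > s.py <<'E'
from workcell import status
from scipy.spatial.transform import Rotation as R
import numpy as np
o=status.get_obs(); r=R.from_quat(o['ee_rot']).as_matrix()
print(o['clock'],'pos',o['position'].round(4),'yaw y-axis',round(np.degrees(np.arctan2(r[1,1],r[0,1])),2),'F',o['ft_force'].round(2),'M',o['torque'].round(3),'w',round(o['grip_width'],3),'g',round(o['grasp_force'],1))
E
python3 s.py
```

```text
4.2 pos [0.5528 0.0817 0.0952] yaw y-axis 76.73 F [-1.89  1.47  6.63] M [0.002 0.488 0.002] w 0.632 g 51.5
```

Call:
play_rows:
  plan: [0,0,4,0,0,0,0,0,0,8,0,0,0,0,0,0,12,0,0,0,0,0,0,12,0,0,0,0,0,0,12,0,0,0,0]

```text
clock: 4.82
position: [0.5528, 0.0817, 0.0952]
ee_rot: [0.219, 0.976, 0.001, 0.0]
ft_force: [-1.7, 1.7, 7.0]
grip_width: 0.636
grasp_force: 51.4
```

```bash
python3 s.py
```

```text
4.825 pos [0.5528 0.0817 0.0952] yaw y-axis 64.71 F [-1.71  1.71  6.98] M [ 0.103  0.47  -0.241] w 0.636 g 51.4
```

Call:
play_rows:
  plan: [0,0,4,0,0,0,0,0,0,8,0,0,0,0,0,0,12,0,0,0,0,0,0,16,0,0,0,0,0,0,16,0,0,0,0,0,0,16,0,0,0,0]

```text
clock: 5.58
position: [0.5528, 0.0817, 0.0952]
ee_rot: [0.353, 0.936, 0.001, 0.0]
ft_force: [-1.7, 0.8, 7.3]
grip_width: 0.639
grasp_force: 51.4
```

```bash
python3 s.py; python3 - <<'E'
from workcell import viewer
import cv2
cv2.imwrite("pics/w3.png",viewer.camera("wrist")[:,:,::-1])
E
```

```text
5.575 pos [0.5528 0.0817 0.0952] yaw y-axis 48.71 F [-1.73  0.81  7.34] M [ 0.133  0.533 -0.186] w 0.639 g 51.4
```

View pics/w3.png

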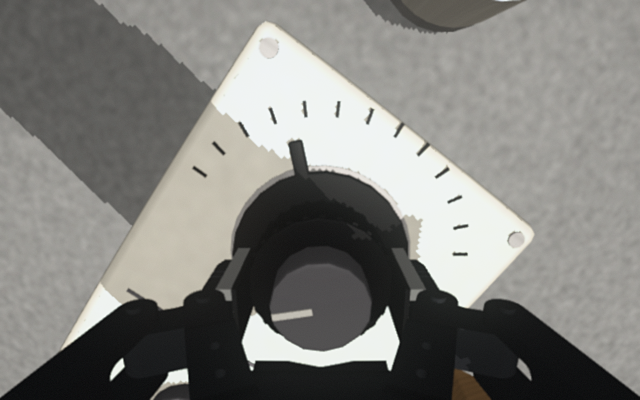

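The nib has kept its place against the fingers at (297,155), so there is no slip, and the inner mark has stayed fixed in the world. I now feel forward in small steps.

```bash
cat >> s.py <<'E'
from workcell import viewer
L=[]
for i in range(3):
    viewer.camera("wrist"); q=status.get_obs(); L.append([-q['torque'][2],q['tau'][6]])
print('turned',round(76.73-np.degrees(np.arctan2(r[1,1],r[0,1])),2),'Mz,tau7',np.round(L,3).tolist())
E
python3 s.py
```

```text
5.625 pos [0.5528 0.0817 0.0952] yaw y-axis 48.71 F [-2.03  0.49  6.79] M [ 0.119  0.523 -0.225] w 0.639 g 51.4
turned 28.02 Mz,tau7 [[0.247, 0.248], [0.225, 0.247], [0.262, 0.247]]
```

Call:
play_rows:
  plan: [0,0,1.5,0,0,0,0,0,0,3,0,0,0,0,0,0,3,0,0,0,0]

```text
clock: 6.15
position: [0.5528, 0.0817, 0.0952]
ee_rot: [0.377, 0.926, 0.001, 0.0]
ft_force: [-2.3, 1.4, 6.7]
grip_width: 0.631
grasp_force: 51.4
```

```bash
python3 s.py
```

```text
6.15 pos [0.5528 0.0817 0.0952] yaw y-axis 45.71 F [-2.26  1.38  6.69] M [ 0.124  0.457 -0.065] w 0.631 g 51.4
turned 31.02 Mz,tau7 [[0.078, 0.074], [0.091, 0.11], [0.139, 0.114]]
```

```bash
sed -i "s/^print(o\['clock'\]/print('tau7 now',round(o['tau'][6],3),o['clock']/; s/range(3)/range(2)/" s.py
```

Call:
play_rows:
  plan: [0,0,1,0,0,0,0,0,0,2,0,0,0,0,0,0,3,0,0,0,0]

```text
clock: 6.68
position: [0.5528, 0.0817, 0.0951]
ee_rot: [0.401, 0.916, 0.001, 0.0]
ft_force: [-2.0, 1.2, 6.8]
grip_width: 0.633
grasp_force: 51.4
```

```bash
python3 s.py
```

```text
tau7 now 0.02 6.675 pos [0.5528 0.0817 0.0951] yaw y-axis 42.72 F [-2.    1.24  6.85] M [0.095 0.459 0.267] w 0.633 g 51.4
turned 34.01 Mz,tau7 [[-0.112, -0.029], [-0.049, -0.224]]
```

Call:
play_rows:
  plan: [0,0,1,0,0,0,0,0,0,2,0,0,0,0,0,0,2.6,0,0,0,0,0,0,2.9,0,0,0,0,0,0,3,0,0,0,0]

```text
clock: 7.4
position: [0.5528, 0.0817, 0.0952]
ee_rot: [0.425, 0.905, 0.001, 0.0]
ft_force: [-1.6, 0.7, 7.6]
grip_width: 0.636
grasp_force: 51.4
```

```bash
python3 s.py
```

```text
tau7 now -0.253 7.4 pos [0.5528 0.0817 0.0952] yaw y-axis 39.75 F [-1.64  0.74  7.59] M [0.105 0.478 0.217] w 0.636 g 51.4
turned 36.98 Mz,tau7 [[-0.243, -0.234], [-0.231, -0.233]]
```

Resistance to clockwise turning reads as +Mz, about 0.24 (tau7 about −0.24), so this is plain friction. The earlier opposite signs came from overshoot settling back. Continuing with the gentle profile.

Call:
play_rows:
  plan: [0,0,1,0,0,0,0,0,0,2,0,0,0,0,0,0,2.6,0,0,0,0,0,0,2.9,0,0,0,0,0,0,3,0,0,0,0]

```text
clock: 8.12
position: [0.5528, 0.0817, 0.0951]
ee_rot: [0.448, 0.894, 0.001, 0.0]
ft_force: [-1.4, 1.4, 6.7]
grip_width: 0.634
grasp_force: 51.4
```

```bash
python3 s.py
```

```text
tau7 now -0.253 8.125 pos [0.5528 0.0817 0.0951] yaw y-axis 36.75 F [-1.43  1.42  6.66] M [0.122 0.473 0.21 ] w 0.634 g 51.4
turned 39.98 Mz,tau7 [[-0.227, -0.234], [-0.227, -0.233]]
```

Call:
play_rows:
  plan: [0,0,1,0,0,0,0,0,0,2,0,0,0,0,0,0,2.6,0,0,0,0,0,0,2.9,0,0,0,0,0,0,3,0,0,0,0]

```text
clock: 8.85
position: [0.5528, 0.0818, 0.0952]
ee_rot: [0.471, 0.882, 0.001, 0.0]
ft_force: [-3.0, 0.7, 6.4]
grip_width: 0.636
grasp_force: 51.4
```

```bash
python3 s.py
```

```text
tau7 now -0.253 8.85 pos [0.5528 0.0818 0.0952] yaw y-axis 33.76 F [-3.01  0.75  6.43] M [0.082 0.507 0.275] w 0.636 g 51.4
turned 42.97 Mz,tau7 [[-0.247, -0.234], [-0.243, -0.233]]
```

Call:
play_rows:
  plan: [0,0,1,0,0,0,0,0,0,2,0,0,0,0,0,0,2.6,0,0,0,0,0,0,2.9,0,0,0,0,0,0,3,0,0,0,0]

```text
clock: 9.57
position: [0.5528, 0.0817, 0.0951]
ee_rot: [0.494, 0.869, 0.001, 0.0]
ft_force: [-1.8, 0.2, 6.8]
grip_width: 0.636
grasp_force: 51.4
```

```bash
python3 s.py
```

```text
tau7 now -0.253 9.575 pos [0.5528 0.0817 0.0951] yaw y-axis 30.75 F [-1.78  0.17  6.79] M [0.124 0.539 0.211] w 0.636 g 51.4
turned 45.98 Mz,tau7 [[-0.27, -0.234], [-0.228, -0.233]]
```

Call:
play_rows:
  plan: [0,0,1,0,0,0,0,0,0,2,0,0,0,0,0,0,2.6,0,0,0,0,0,0,2.9,0,0,0,0,0,0,3,0,0,0,0]

```text
clock: 10.3
position: [0.5528, 0.0817, 0.0952]
ee_rot: [0.517, 0.856, 0.001, 0.0]
ft_force: [-2.2, 0.2, 7.5]
grip_width: 0.637
grasp_force: 51.4
```

```bash
python3 s.py
```

```text
tau7 now -0.379 10.3 pos [0.5528 0.0817 0.0952] yaw y-axis 27.77 F [-2.19  0.19  7.47] M [0.087 0.487 0.398] w 0.637 g 51.4
turned 48.96 Mz,tau7 [[-0.362, -0.36], [-0.303, -0.357]]
```

Torque stepped to 0.38 N m, so the stop has just been met. Going slightly further in to bear on it clearly.

Call:
play_rows:
  plan: [0,0,0.5,0,0,0,0,0,0,1,0,0,0,0,0,0,1.3,0,0,0,0,0,0,1.5,0,0,0,0,0,0,1.6,0,0,0,0]

```text
clock: 11.02
position: [0.5528, 0.0818, 0.0952]
ee_rot: [0.529, 0.849, 0.001, 0.0]
ft_force: [-1.2, 0.7, 6.8]
grip_width: 0.635
grasp_force: 51.4
```

```bash
python3 s.py
```

```text
tau7 now -0.432 11.025 pos [0.5528 0.0818 0.0952] yaw y-axis 26.18 F [-1.19  0.7   6.81] M [-0.012  0.503  0.45 ] w 0.635 g 51.4
turned 50.55 Mz,tau7 [[-0.475, -0.425], [-0.382, -0.429]]
```

Call:
play_rows:
  plan: [0,0,0,0,0,0,0,0,0,0,0,0,0,0,0,0,0,0,0,0,1,0,0,0,0,0,0,1,0,0,0,0,0,0,1,0,0,0,0,0,0,1,0,0,0,0,0,0,1]

```text
clock: 12.0
position: [0.5524, 0.0813, 0.0943]
ee_rot: [0.529, 0.849, 0.0, -0.0]
ft_force: [-0.6, 0.7, -0.0]
grip_width: 0.998
grasp_force: 0.0
```

```bash
python3 s.py; python3 - <<'E'
from workcell import viewer
import cv2
cv2.imwrite("pics/w4.png",viewer.camera("wrist")[:,:,::-1])
E
```

```text
tau7 now -0.0 12.0 pos [0.5524 0.0813 0.0943] yaw y-axis 26.12 F [-0.58  0.67 -0.01] M [0.01  0.015 0.037] w 0.998 g 0.0
turned 50.61 Mz,tau7 [[0.077, -0.0], [0.013, -0.0]]
```

View pics/w4.png

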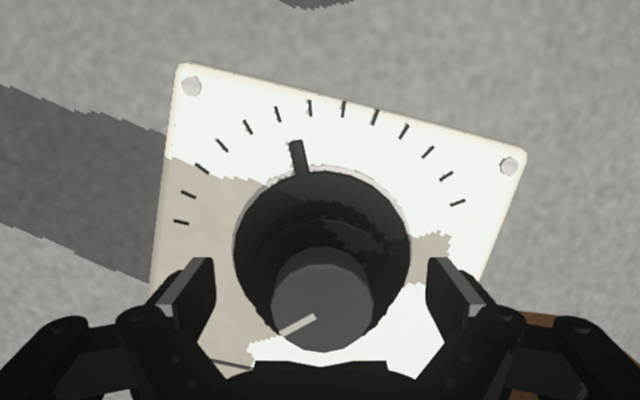

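The nib is still at (297,158), so the ring has held. Lifting and moving over the button, gripper shut.

Call:
play_rows:
  plan: [0,0,0,0,0,-0.03,1,0,0,0,0,0,-0.06,1,0,0,0,0,0,-0.09,1,0,0,0,-0.04,-0.009,-0.09,1,0,0,0,-0.08,-0.019,-0.09,0,0,0,0,-0.11,-0.026,-0.09,0,0,0,0,-0.118,-0.028,-0.09,0,0,0,0,-0.118,-0.028,-0.09,0,0,0,0,-0.118,-0.028,-0.09,0,0,0,0,-0.118,-0.028,-0.09,0,0,0,0,-0.118,-0.028,-0.09,0]

```text
clock: 13.52
position: [0.5792, -0.0363, 0.1843]
ee_rot: [0.529, 0.849, 0.0, -0.0]
ft_force: [0.4, 0.0, 0.5]
grip_width: -0.004
grasp_force: 0.0
```

```bash
python3 s.py; python3 - <<'E'
from workcell import viewer
import cv2
cv2.imwrite("pics/w5.png",viewer.camera("wrist")[:,:,::-1])
E
```

```text
tau7 now -0.007 13.525 pos [ 0.5792 -0.0363  0.1843] yaw y-axis 26.18 F [0.43 0.   0.54] M [ 0.064 -0.028  0.004] w -0.004 g 0.0
turned 50.55 Mz,tau7 [[0.051, -0.005], [-0.046, -0.004]]
```

View pics/w5.png

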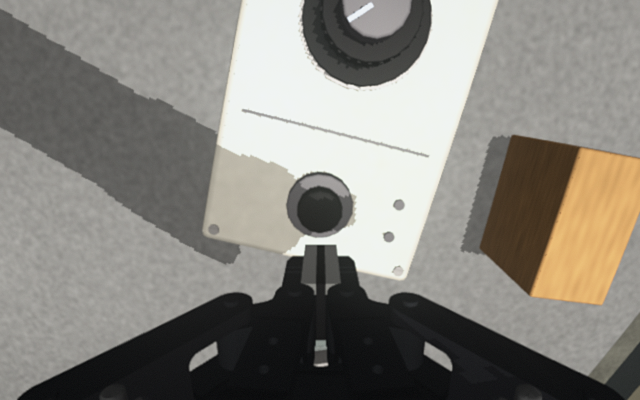

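The button's centre (320,208) is in line with the shut fingers. Descending.

Call:
play_rows:
  plan: [0,0,0,0,0,0.03,0,0,0,0,0,0,0.055,0,0,0,0,0,0,0.068,0,0,0,0,0,0,0.074,0,0,0,0,0,0,0.078,0,0,0,0,0,0,0.08,0,0,0,0,0,0,0.08,0]

```text
clock: 14.55
position: [0.5795, -0.037, 0.1049]
ee_rot: [0.529, 0.849, 0.0, 0.0]
ft_force: [-2.3, -0.3, 4.8]
grip_width: -0.001
grasp_force: 2.3
```

```bash
python3 s.py
```

```text
tau7 now 0.016 14.55 pos [ 0.5795 -0.037   0.1049] yaw y-axis 26.12 F [-2.27 -0.3   4.82] M [0.025 0.49  0.06 ] w -0.001 g 2.3
turned 50.61 Mz,tau7 [[0.016, 0.007], [0.021, 0.003]]
```

Call:
play_rows:
  plan: [0,0,0,0,0,0.001,0,0,0,0,0,0,0.002,0,0,0,0,0,0,0.003,0,0,0,0,0,0,0.0035,0,0,0,0,0,0,0.0035,0]

```text
clock: 15.28
position: [0.5795, -0.037, 0.1012]
ee_rot: [0.529, 0.849, 0.0, 0.0]
ft_force: [-2.1, 0.7, 7.0]
grip_width: 0.003
grasp_force: 3.5
```

```bash
python3 s.py
```

```text
tau7 now 0.005 15.275 pos [ 0.5795 -0.037   0.1012] yaw y-axis 26.12 F [-2.11  0.66  6.98] M [-0.04   0.518 -0.021] w 0.003 g 3.5
turned 50.61 Mz,tau7 [[0.012, 0.003], [-0.017, 0.002]]
```

Call:
play_rows:
  plan: [0,0,0,0,0,0.0005,0,0,0,0,0,0,0.001,0,0,0,0,0,0,0.0015,0,0,0,0,0,0,0.0015,0,0,0,0,0,0,0.0015,0]

```text
clock: 16.0
position: [0.5796, -0.037, 0.1001]
ee_rot: [0.529, 0.849, 0.0, 0.0]
ft_force: [-4.2, 0.1, 12.0]
grip_width: 0.002
grasp_force: 5.8
```

```bash
python3 s.py
```

```text
tau7 now 0.002 16.0 pos [ 0.5796 -0.037   0.1001] yaw y-axis 26.11 F [-4.25  0.08 12.01] M [0.021 0.976 0.003] w 0.002 g 5.8
turned 50.62 Mz,tau7 [[-0.028, 0.002], [-0.049, 0.002]]
```

The force rose to 12 N at z = 0.100, so the button is solidly at the bottom. Releasing upward.

Call:
play_rows:
  plan: [0,0,0,0,0,-0.004,0,0,0,0,0,0,-0.012,0,0,0,0,0,0,-0.04,0,0,0,0,0,0,-0.08,0,0,0,0,0,0,-0.12,0,0,0,0,0,0,-0.14,0,0,0,0,0,0,-0.14,0,0,0,0,0,0,-0.14,0]

```text
clock: 17.1
position: [0.5788, -0.0368, 0.2382]
ee_rot: [0.529, 0.849, -0.0, -0.001]
ft_force: [-0.1, 0.5, -1.7]
grip_width: -0.002
grasp_force: 0.0
```

```bash
python3 s.py; python3 - <<'E'
from workcell import viewer
import cv2
cv2.imwrite("pics/w6.png",viewer.camera("wrist")[:,:,::-1])
E
```

```text
tau7 now -0.007 17.1 pos [ 0.5788 -0.0368  0.2382] yaw y-axis 26.13 F [-0.08  0.54 -1.68] M [-0.02  -0.037 -0.022] w -0.002 g 0.0
turned 50.6 Mz,tau7 [[-0.074, -0.0], [0.037, 0.001]]
```

View pics/w6.png

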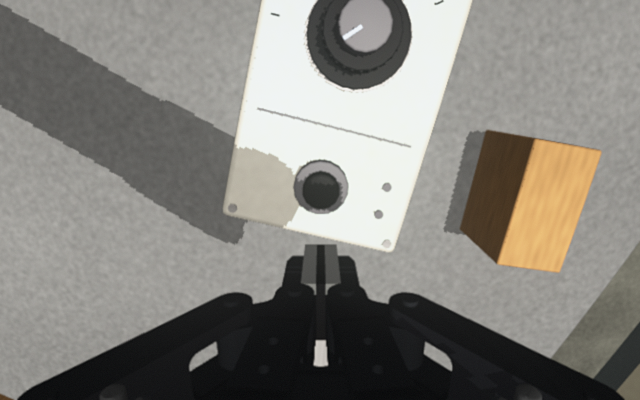

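The button at (320,188) is out again, the inner mark is unchanged, and the carton has not moved. Handing in.

```bash
python3 -c "
from workcell import manip
print(manip.hand_in())"
```

```text
the job is handed in; nothing more can be done
None
```

I turned the ring about 50° clockwise onto its spring stop, where it bears at about +0.2 N m. I then pressed the confirm button fully in (12 N) and let it out, saw no movement of the inner knob, tin, jar or carton in the views I took, and handed the job in at about 17 s; no verdict was returned.

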